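Send the sample carriage to its reading position and start the reading

ROBOT

A 6-joint arm with a two-finger parallel gripper is mounted at the origin on a cart in front of the work surface, level with it; the furniture and walls round the work are solid. World frame = base frame: x ahead of the robot, y to its left, z up, the work surface at z = 0. Lengths are in m, angles in rad, forces in N, time in s.
With the tool pointing down it reaches from about 0.35 to 0.975 m from the base axis. Payload 4.9 kg.
Tool frame: the origin (TCP) lies at the very end of the fingers, on their centre line; the grasp point (between the pads) lies ctrl.grip_point_offset behind it (ctrl.grip_point_offset is the distance from the TCP to the grasp point, in m); z points along the fingers, y is the direction in which the jaws open and shut (so a half turn about z gives the same grasp; the last joint's range is limited). The gripper opens to 85 mm and grips with 20 to 120 N. Pads are 22 mm wide; open, the fingers measure 114 mm over their backs; the gripper's body (76 mm by 85 mm) begins 54 mm behind the grasp point. The pads swing forward as they close: fully open they stand 13 mm farther back than shut.
Start: joints at [1.014, 0.053, 1.613, -0, 1.476, -0.119], TCP at [0.265, 0.566, 0.231] pointing down, gripper open.
Joint ranges: [-3.01, 3.01], [-1.01, 2.22], [0.06, 2.58], [-1.02, 4.17], [0.09, 2.62], [-3.14, 3.14]. Speed limits (rad/s): [2.57, 2.57, 3.14, 3.14, 3.14, 3.14].

INTERFACE

Orientations are given as a rotation vector (axis times angle).
In Python, from station import ctrl gives the robot as it stands. The module is installed in compiled form; this text tells all that it offers.
- The arm moves only by the shell command python3 -m creep 'ROWS' [FORCE]. ROWS is JSON, a list of rows, each a list of 5 numbers: the closure in counts, from 0 (fully open) to 255 (shut), then the shift along the tool's x, y, z in mm, then the turn about the tool's z in rad. A call has 1 to 12 rows; each row is the pose to reach, as a shift and turn from the pose commanded when the call began, along the tool's axes at that moment; what a row does not reach only later rows make up. A row lasts 1/12 s, in which the tool goes at most 41.7 mm and 7.16 degrees, less where a joint would pass 70% of its speed; a pose out of reach is approached as far as the arm can. A call with a gripper value outside its range is refused whole. The fingers move at their own pace and stop on an object; FORCE is the grip in N (left out, the last holds). Time passes only in rows, so rows that repeat a pose let the fingers close. It gives the time, the measured TCP pose, the force and the opening at its end, in the units of the state.
- ctrl.get_obs(): the state, without advancing time (a new reading comes with each control period).
- ctrl.get_image(name): name is "side" or "top"; returns the picture (480x640x3 uint8, red, green, blue); there is no depth.
- ctrl.calibration(name): a dict with "fx", "fy", "cx", "cy" (pixels), "k1" (the pictures are not rectified: a ray, as slopes to the right and down, at radius r is drawn at 1 + k1 r^2 times it, then the intrinsics apply), "R" (3x3) and "t" (3): a world point X has camera coordinates R X + t. Camera axes: x right, y down, z forward; pixel columns grow to the right and rows downward; lengths in m; the calibration is good to about 2 mm. A picture is of the moment at which its call begins. calibration takes no time and is no camera call.
- ctrl.finish_job(): hands the job in, once; it reports no verdict.
Trained networks look in the newest picture that a camera, given by its name, has taken for a name from the list of things; names that differ only in an ending like _2 or _b are one class to them, and where a whole thing is asked for, a point or a joint stands for the part that bears it (a point fixed in the world has none). Each returns a list of dicts, best first, with "conf" (0 to 1); they miss things now and then, are a little off and sometimes report something else, mostly with a low value. They report only what shows in the picture. A call takes as long as a camera call. They do not tell look-alikes from the thing itself.
- ctrl.boxes_of(camera, label): "rect" ([left, top, width, height] in pixels, round what is visible of it).
- ctrl.outline_of(camera, label): "mask" (480x640 bool, what is visible of it) and "rect" ([left, top, width, height] in pixels, round what is visible of it).
The state is a dict: "t": time; "q": joint angles; "dq": joint speeds; "effort": joint torques, N m; "tool_pos": TCP position; "tool_rot": TCP orientation; "contact_force": force on the tool from outside, world axes, zero at the start; "wrist_torque": the same for the moment, N m; "opening": finger opening in m.
Only numpy, scipy, OpenCV 4.12 (cv2) and the standard library are available. Lean on these libraries where they do the work, as an engineer would, in place of code of your own. Each camera call takes 0.05 s, during which the arm holds its last target. There are 200 camera calls.

TASK

Bring the sample pot to the reading position of the bench reader and start a reading. With the fingertips push the sprung carriage by its front pad all the way in to its stop, then let go so that it springs back by itself and catches on the stop pin at half-way. Once it has caught, press the round key on the reader's base fully down and release it; leave the pot untouched in its pocket and the loose beaker and tape roll where they stand.

Things in the scene. Friction and masses are not known exactly. Their poses are not given: they have to be found in the camera images.
- reader: White bench reader, fixed to the worktop. Origin on the worktop under the carriage's centre line; x axis = direction in which the carriage is pushed in, y left of it, z up. Base plate 12 mm thick, x -130 to +155, y -112 to +84 mm; a cross block at its near end (x -128 to -116, y -40 to +40) is 18 mm high. Tower at the far end: x +94 to +150, y -58 to +58, 140 mm high.
- head (a point): Centre of the underside of the reading head, which overhangs from the tower above the carriage at reader x -28 to +96, y -31 to +31, z 99 to 141 mm. This point is at x +5, y 0, z 99 mm.
- carriage (a joint): Travel of the grey carriage along reader +x, m: 0 = home (start), 0.050 = stop. Sprung towards home: 4 N at 0, 8 N at the stop, plus about 1 N friction and damping 35 N per m/s. Let go from beyond about 0.034 it comes back at 0.1 to 0.2 m/s and is caught at 0.030 by the stop pin; let go before 0.030 it returns to 0. Pushed again when caught, it goes on to the stop and comes back to 0.030.
- push_pad (a point): Centre of the near face of the black rubber push pad at the carriage's near end; moves with it. The face looks along reader -x, is upright, flat, 70 mm wide, 18 to 47 mm above the worktop. At home it is 20 mm out in front of the base plate, at the stop 30 mm behind the plate's near edge (keep fingertips above 18 mm). Behind it the carriage is a block 180 mm long, 92 mm wide, top 50 mm high.
- stop_pin (a joint): Height of the sprung stop pin, m: 0 = down (at the start, and again when the carriage is caught), up to 0.009 while it rides over the tooth on the carriage's left ledge. It works by itself and need not be touched.
- pin_knob (a point): Top of the stop pin's small black knob, 18 mm across, 84 mm above the worktop when down, in an aluminium bracket left of the carriage (reader x -41 to -19, y +47 to +82, up to z 68 mm).
- read_key (a joint): Travel of the reader's key, m: 0 = up, 0.006 = fully down. It springs up by itself; fully down takes about 4 N.
- read_key_top (a point): Centre of the top of the round grey key, 28 mm across, pressed straight down. Its top is 34 mm above the worktop, 10 mm above the rim of its round black collar (44 mm across). On the base plate right of the carriage near the near end, at reader x -90, y -80 mm.
- sample_pot: White sample pot with a red screw lid, 68 mm across at the lid, 63 mm tall, standing loose in a round pocket 20 mm deep in the carriage; its lid is 93 mm above the worktop. Origin: centre of its underside.
- pocket (a point): Centre of the floor of the pot's pocket, 125 mm behind the push pad's face and 29.5 mm above the worktop; moves with the carriage. When the carriage is caught it lies straight below the reading head.
- beaker: Small glass beaker left of the reader, nearest the robot-side edge of the round stirrer, 53 mm across, 68 mm tall. Loose. Origin: centre of its underside.
- tape_roll: Roll of tape lying flat, 65 mm across, 19 mm high, loose on the worktop, left and in front of the reader. Origin: centre of its underside.
Not all that is in view belongs to the job. Leave any green or purple look-alike of the sample_pot alone.

How it is judged:
On the way, in this order (a step that is already met when the one before it is completed fails the run):
1. the carriage is pushed in to its stop (value of joint carriage above 0.044 m), for 0.05 s.
2. let go, the carriage has come back and is caught on the stop pin at half-way (value of joint carriage between 0.027 and 0.033 m and value of joint stop_pin below 0.003 m and contact force between the fingers and carriage below 0.5 N and velocity of joint carriage between -0.01 and 0.01 m/s), for 0.2 s.
3. the key is pressed down with the carriage caught (value of joint read_key above 0.004 m and value of joint carriage between 0.027 and 0.033 m and value of joint stop_pin below 0.003 m), for 0.05 s.
At the end, for the whole second after the job is handed in: The carriage rests caught at half-way (travel 27 to 33 mm) with the stop pin down (within 3 mm), the key is up again (within 1.5 mm), and the pot stands upright and at rest in its pocket (within 10 mm of its centre, tilt under 0.1 rad) (value of joint carriage between 0.027 and 0.033 m and value of joint stop_pin below 0.003 m and value of joint read_key below 0.0015 m and distance between sample_pot and pocket below 0.01 m and angle between sample_pot's own z axis and vertical below 0.1 rad and linear speed of sample_pot below 0.02 m/s); the robot touches nothing.
It fails at once if the key is pressed while the carriage is not caught at half-way (value of joint read_key above 0.003 m and (value of joint carriage below 0.026 m or value of joint carriage above 0.034 m)).
It fails at once if the pot is touched by the robot (contact force between any of the fingers, the arm and sample_pot above 1 N).
It fails at once if the pot is lifted or tipped out of its pocket (distance between sample_pot and pocket above 0.02 m or angle between sample_pot's own z axis and vertical above 0.3 rad).
It fails at once if the beaker or the tape roll is moved more than 20 mm (distance of any of beaker, tape_roll from where it was at the start of the episode above 0.02 m).
It also fails if it takes over 38 s, if anything falls off the work surface, if the arm or the gripper's body presses on something with over 40 N, if the wrist force passes 120 N, or if a joint passes its speed limit or range.

## Working session

There is one attempt and no reset: what is moved stays moved. The work goes in short steps, Python scripts to look and compute and a shell command to move; the robot and the scene stay as the last step left them, time stands still between calls to the robot, and variables do not carry over. Pictures are saved under pics/ and viewed, about 8 in all and at most 12, crops included, and the job is handed in when it is done.

```bash
mkdir -p pics
python3 - <<'E'
from station import ctrl
import cv2
for n in ("side","top"):
    cv2.imwrite(f"pics/{n}0.png",ctrl.get_image(n)[:,:,::-1])
    c=ctrl.calibration(n); print(n,{k:(v if not hasattr(v,'tolist') else v.tolist()) for k,v in c.items()})
    for l in ("sample_pot","push_pad","read_key_top","pin_knob","beaker","tape_roll","reader"):
        print(l,[(b["rect"],round(b["conf"],2)) for b in ctrl.boxes_of(n,l)])
o=ctrl.get_obs();print(o["t"],o["tool_pos"],o["tool_rot"],o["opening"],ctrl.grip_point_offset)
E
```

```text
side {'fx': 554.5897365418515, 'fy': 554.5897365418515, 'cx': 317.97951594991764, 'cy': 236.5808232998754, 'k1': -0.13888203970049626, 'R': [[0.958091655802059, -0.2862108909149607, -0.011987702204068687], [-0.1661658427422082, -0.5211787033642428, -0.837115088781309], [0.2333437202674217, 0.8040249281466537, -0.5468954407658998]], 't': [-0.3722667946308762, 0.29348684438274725, 0.8163086197227741]}
sample_pot [([198.0, 245.6, 36.0, 31.3], 0.9), ([346.2, 225.9, 31.9, 33.7], 0.73), ([198.0, 272.9, 43.8, 44.0], 0.59)]
push_pad [([301.0, 234.9, 98.3, 64.6], 0.55)]
read_key_top [([359.1, 281.2, 16.8, 12.0], 0.62)]
pin_knob [([339.8, 220.5, 3.6, 11.6], 0.46)]
beaker [([266.8, 204.3, 20.6, 35.3], 0.75)]
tape_roll [([250.7, 241.1, 31.3, 26.8], 0.76)]
reader [([294.8, 177.3, 162.9, 138.1], 0.85)]
top {'fx': 607.1134880372683, 'fy': 607.1134880372683, 'cx': 322.4775036839515, 'cy': 236.5220417793222, 'k1': -0.040737265778953244, 'R': [[-0.061969517626549, -0.9980660131335745, -0.004900235992710043], [-0.9780559414779662, 0.06170411437671284, -0.1989954210745438], [0.19891293126587387, -0.007538945326567293, -0.9799881683360164]], 't': [0.31834211541767676, 0.4961960488363189, 1.3316891763912724]}
sample_pot [([304.9, 330.7, 26.0, 29.9], 0.66), ([321.9, 211.1, 24.2, 18.2], 0.58), ([346.8, 330.2, 30.6, 31.7], 0.56)]
push_pad [([297.7, 197.4, 80.3, 75.4], 0.68)]
read_key_top []
pin_knob [([309.4, 219.5, 5.4, 14.3], 0.43)]
beaker [([243.8, 273.2, 28.2, 22.9], 0.94)]
tape_roll [([281.9, 289.5, 30.2, 29.3], 0.58)]
reader [([273.0, 129.1, 118.5, 144.5], 0.89)]
0.8 [0.26495318 0.56603932 0.23132133] [-6.82180535e-01 -3.06662658e+00  1.09375249e-05] 0.08560675283773482 0.0187
```

Run:
```python
import cv2
a=cv2.imread("pics/top0.png")[100:380,180:460]; b=cv2.imread("pics/side0.png")[140:360,180:480]
cv2.imwrite("pics/c1.png",cv2.resize(a,(600,600),interpolation=2)); cv2.imwrite("pics/c2.png",cv2.resize(b,(800,587),interpolation=2))
```

```text
(no output)
```

View pics/c1.png

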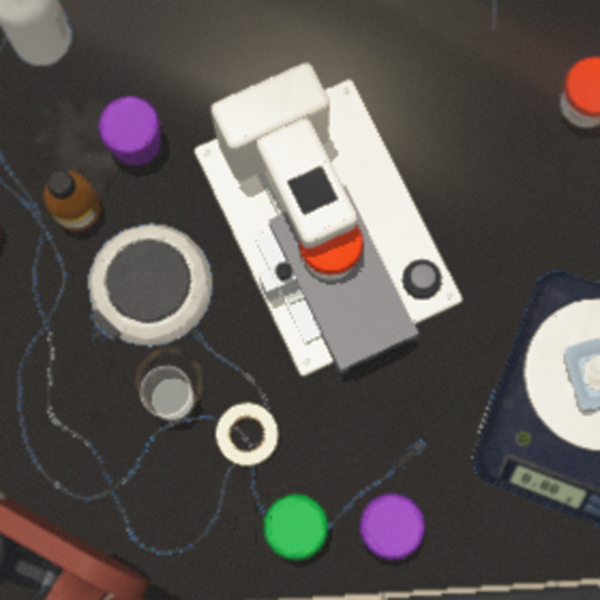

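View pics/c2.png

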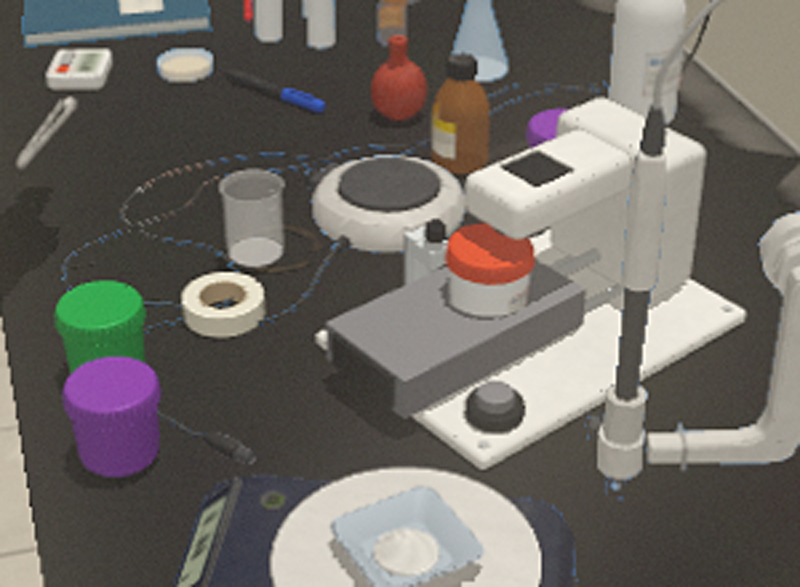

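The top crop shows the reader with the carriage pointing toward the lower right: key at about (423,277), knob (285,270), plate corners (305,375), (461,299), (350,82) and (196,152). The side crop shows the same, plus an upright stand near the reader's right that I still need to locate. Next I'll fit the reader pose.

```bash
cat > h.py <<'E'
import numpy as np
from station import ctrl
C={n:ctrl.calibration(n) for n in("side","top")}
def proj(n,P):
    c=C[n];p=np.atleast_2d(P)@np.array(c["R"]).T+np.array(c["t"]);s=p[:,:2]/p[:,2:]
    s=s*(1+c["k1"]*(s**2).sum(1,keepdims=True));return s*[c["fx"],c["fy"]]+[c["cx"],c["cy"]]
def world(v,P):
    c,s=np.cos(v[2]),np.sin(v[2]);P=np.atleast_2d(P)/1e3
    return np.c_[v[0]+c*P[:,0]-s*P[:,1],v[1]+s*P[:,0]+c*P[:,1],P[:,2]]
E
python3 - <<'E'
from h import *
from scipy.optimize import least_squares
import cv2
T=[((-130,84,12),(305,375)),((-130,-112,12),(461,299)),((155,-112,12),(350,82)),((155,84,12),(196,152)),((-90,-80,34),(424,276)),((-30,65,84),(285,270))]
S=[((-130,-112,12),(485,467)),((155,-112,12),(745,318)),((-90,-80,34),(495,395)),((-30,65,84),(435,225))]
D=[("top",p,np.array(u)/(600/280)+[180,100]) for p,u in T]+[("side",p,np.array(u)/(800/300)+[180,140]) for p,u in S]
f=lambda v:np.concatenate([(proj(n,world(v,p))[0]-u) for n,p,u in D])
best=min((least_squares(f,[.5,0,y],loss="soft_l1") for y in(-1,0,.4,1)),key=lambda r:r.cost)
print(best.x,best.cost);print(f(best.x).reshape(-1,2).round(1))
v=best.x;np.save("v.npy",v)
for n,p in dict(pad=(-150,0,32),key=(-90,-80,34),knob=(-30,65,84),pot=(-25,0,93)).items() :print(n,world(v,p).round(4))
for n in C:print(n,(-np.array(C[n]["R"]).T@C[n]["t"]).round(3))
a=cv2.imread("pics/top0.png");b=cv2.imread("pics/side0.png")
cv2.imwrite("pics/c3.png",np.hstack([cv2.resize(a,(400,300),interpolation=3),cv2.resize(b,(400,300),interpolation=3)]))
E
```

```text
[0.58240424 0.26249094 0.38835289] 14.291617601662361
[[ 0.7  0.9]
 [ 3.3  0. ]
 [ 1.2 -2.4]
 [-0.2 -1.3]
 [ 1.4 -0.4]
 [-2.   1.7]
 [-0.6 -1. ]
 [ 0.9 -2.7]
 [ 0.2 -0.4]
 [-3.1 -0.9]]
pad [[0.4436 0.2057 0.032 ]]
key [[0.5294 0.1544 0.034 ]]
knob [[0.53   0.3113 0.084 ]]
pot [[0.5593 0.253  0.093 ]]
side [ 0.215 -0.61   0.688]
top [0.24  0.297 1.405]
```

View pics/c3.png

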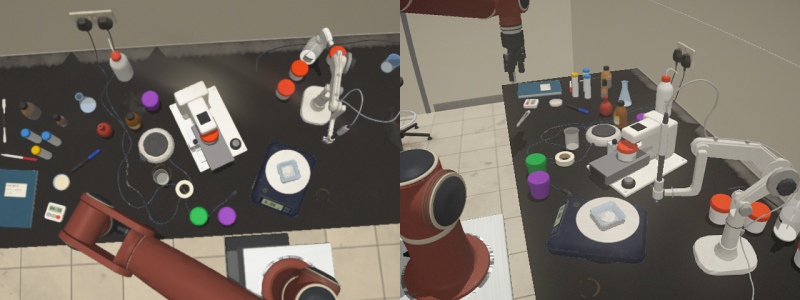

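The overview shows the white articulated stand on the right at about (330,90), well away from the work. The beaker, tape roll and green and purple pots stand near the approach. I'll refit without the knob, whose exact position isn't given, and work out the moves.

```bash
cat >> h.py <<'E'
from scipy.spatial.transform import Rotation as Ro
def rel(target,turn_heading=None):
    o=ctrl.get_obs();R=Ro.from_rotvec(o["tool_rot"]).as_matrix()
    d=R.T@(np.array(target)-o["tool_pos"])*1e3
    h=np.arctan2(R[1,0],R[0,0]); w=None if turn_heading is None else -((turn_heading-h+np.pi)%(2*np.pi)-np.pi)
    return d.round(1),w,o["t"],o["tool_pos"].round(4),o["contact_force"].round(1)
E
python3 - <<'E'
from h import *
from scipy.optimize import least_squares
import cv2
T=[((-130,84,12),(305,375)),((-130,-112,12),(461,299)),((155,-112,12),(350,82)),((155,84,12),(196,152)),((-90,-80,34),(424,276))]
S=[((-130,-112,12),(485,467)),((155,-112,12),(745,318)),((-90,-80,34),(495,395))]
D=[("top",p,np.array(u)/(600/280)+[180,100]) for p,u in T]+[("side",p,np.array(u)/(800/300)+[180,140]) for p,u in S]
f=lambda v:np.concatenate([(proj(n,world(v,p))[0]-u) for n,p,u in D])
r=least_squares(f,[.58,.26,.39],loss="soft_l1");v=r.x;np.save("v.npy",v);print(v,r.cost);print(f(v).reshape(-1,2).round(1).tolist())
# refine the key itself from both views
k=least_squares(lambda q:np.concatenate([(proj(n,np.r_[q,.034])[0]-u) for n,p,u in D if p==(-90,-80,34)]),[.53,.15]);print("key",k.x,world(v,(-90,-80,34)))
# overlay check + positions of loose things on the plane z
for nm,u,z in(("tape",(247,434),.019),("green",(297,527),.063),("purple",(392,527),.063),("beaker",(170,395),.0)):
    q=least_squares(lambda q:proj("top",np.r_[q,z])[0]-(np.array(u)/(600/280)+[180,100]),[.4,.3]).x;c,s=np.cos(v[2]),np.sin(v[2]);d=q-v[:2]
    print(nm,q.round(3),"reader",(np.array([c*d[0]+s*d[1],-s*d[0]+c*d[1]])*1e3).round())
t=world(v,(-190,0,231))[0];print(t,rel(t,v[2]+np.pi))
a=cv2.imread("pics/side0.png");
for P in [[(-150,y,z) for y,z in((-35,18),(35,18),(35,47),(-35,47))],[(-130,84,12),(-130,-112,12),(155,-112,12),(155,84,12)],[(-90+14*np.cos(i),-80+14*np.sin(i),34) for i in np.arange(0,6.3,.4)]]:
    cv2.polylines(a,[np.round(proj("side",world(v,P))).astype(int)],True,(0,255,255),1)
cv2.imwrite("pics/c4.png",cv2.resize(a[140:360,180:480],(800,587),interpolation=2))
E
```

```text
[0.5815274  0.26361379 0.39209908] 8.663889240338014
[[0.4, 1.3], [2.9, 0.2], [0.5, -2.1], [-0.8, -0.7], [1.0, -0.2], [-0.9, -1.3], [0.1, -3.1], [-0.2, -0.7]]
key [0.52900824 0.15596484] [[0.52892792 0.15529346 0.034     ]]
tape [0.372 0.358] reader [-158.  167.]
green [0.27 0.31] reader [-270.  162.]
purple [0.264 0.214] reader [-312.   75.]
beaker [0.421 0.44 ] reader [-81. 224.]
[0.4059467  0.19100927 0.231     ] (array([-286.7, -279.9,    0.3]), np.float64(-0.8298769445189822), 0.8, array([0.265 , 0.566 , 0.2313]), array([ 0.1,  0. , -0. ]))
```

View pics/c4.png

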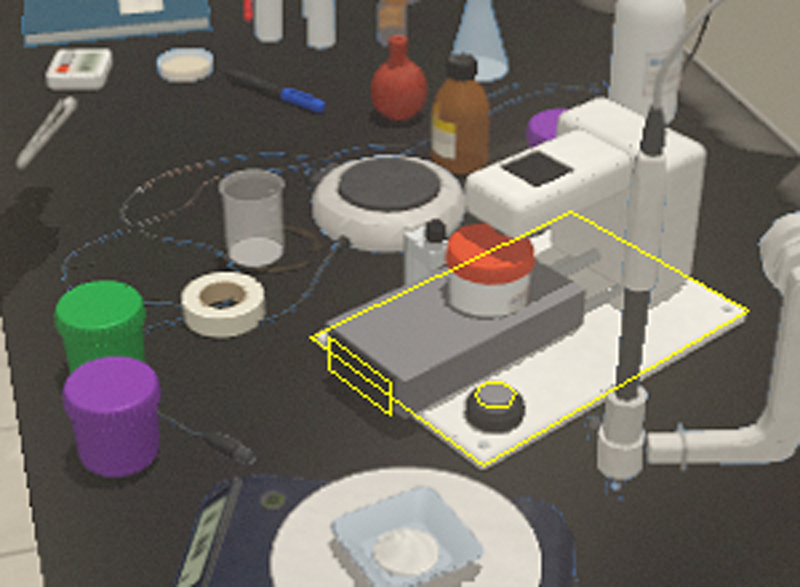

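The overlay matches the plate, pad and key (key ring at crop (495,395), pad face at (360,375)). I'll shut the fingers and go over to above the approach point.

```bash
python3 -m creep '[[255,-15,-15,0,-0.08],[255,-40,-40,0,-0.2],[255,-68,-66,0,-0.32],[255,-96,-94,0,-0.44],[255,-125,-122,0,-0.56],[255,-154,-150,0,-0.68],[255,-183,-178,0,-0.78],[255,-212,-206,0,-0.83],[255,-240,-234,0,-0.83],[255,-268,-262,0,-0.83],[255,-287,-280,0,-0.83],[255,-287,-280,0,-0.83]]' 30
python3 - <<'E'
from h import *
v=np.load("v.npy");print(rel(world(v,(-185,0,27))[0],v[2]+np.pi))
E
```

```text
t: 1.8
tool_pos: [0.4076, 0.187, 0.2316]
tool_rot: [-0.603, 3.082, -0.003]
contact_force: [-0.4, -0.2, 0.4]
opening: 0.0003
(array([ -4.8,   4.7, 204.6]), np.float64(-0.005895099589372066), 1.8, array([0.4076, 0.187 , 0.2316]), array([-0.4, -0.2,  0.4]))
```

```bash
python3 -m creep '[[255,-3,3,15,-0.006],[255,-5,5,40,-0.006],[255,-5,5,70,-0.006],[255,-5,5,100,-0.006],[255,-5,5,130,-0.006],[255,-5,5,155,-0.006],[255,-5,5,175,-0.006],[255,-5,5,190,-0.006],[255,-5,5,200,-0.006],[255,-5,5,204,-0.006],[255,-5,5,204,-0.006],[255,-5,5,204,-0.006]]'
python3 - <<'E'
from h import *
import cv2
v=np.load("v.npy");print(rel(world(v,(-150,0,28))[0],v[2]+np.pi))
a=np.ascontiguousarray(ctrl.get_image("side")[:,:,::-1]);cv2.imwrite("pics/c5.png",cv2.resize(a[140:360,180:480],(800,587),interpolation=2))
E
```

```text
t: 2.8
tool_pos: [0.4095, 0.1977, 0.0281]
tool_rot: [-0.621, 3.078, 0.0]
contact_force: [-1.2, -0.1, -0.1]
opening: 0.0001
(array([-34.1,  -5. ,   0.2]), np.float64(0.006334035909620894), 2.8, array([0.4095, 0.1977, 0.0281]), array([-1.2, -0.1, -0.1]))
```

View pics/c5.png

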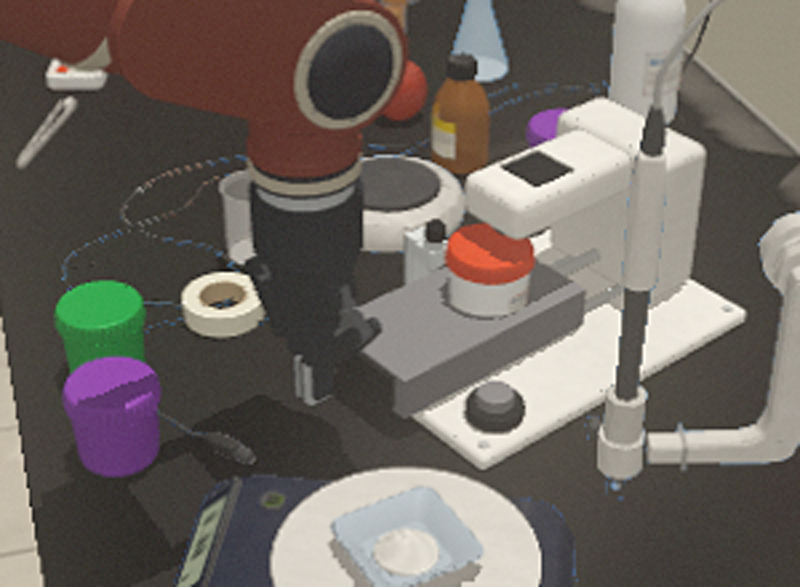

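The fingers stand shut in front of the pad at about (315,385), clear of everything. Now I push, short of the stop at first.

```bash
python3 -m creep '[[255,-6,-2,-1,0],[255,-14,-4,-1,0],[255,-20,-5,-1,0],[255,-25,-5,-1,0],[255,-30,-5,-1,0],[255,-36,-5,-1,0],[255,-42,-5,-1,0],[255,-48,-5,-1,0],[255,-54,-5,-1,0],[255,-60,-5,-1,0],[255,-60,-5,-1,0]]'
python3 - <<'E'
from h import *
v=np.load("v.npy");print(rel(world(v,(-111,0,28))[0],v[2]+np.pi))
E
```

```text
t: 3.77
tool_pos: [0.4653, 0.2151, 0.0273]
tool_rot: [0.621, -3.075, 0.003]
contact_force: [-3.1, -3.3, 2.0]
opening: -0.0002
(array([-14.9,   0.3,  -0.7]), np.float64(0.006268197415758792), 3.7667, array([0.4653, 0.2151, 0.0273]), array([-3.1, -3.3,  2. ]))
```

```bash
python3 -m creep '[[255,-4,0,-1,0],[255,-8,0,-1,0],[255,-11,0,-1,0],[255,-13,0,-1,0],[255,-14,0,-1,0],[255,-14,0,-1,0]]'; python3 -m creep '[[255,-2,0,0,0],[255,-3,0,0,0],[255,-3,0,0,0]]'; python3 -m creep '[[255,-2,0,0,0],[255,-3,0,0,0],[255,-3,0,0,0]]'
python3 - <<'E'
from h import *
v=np.load("v.npy");print(rel(world(v,(-111,0,28))[0],v[2]+np.pi))
E
```

```text
t: 4.27
tool_pos: [0.4766, 0.2197, 0.0274]
tool_rot: [0.62, -3.072, 0.005]
contact_force: [-5.4, -5.6, 0.8]
opening: 0.0002
t: 4.52
tool_pos: [0.4793, 0.2207, 0.0274]
tool_rot: [0.62, -3.071, 0.005]
contact_force: [-5.5, -6.3, 1.6]
opening: 0.0002
t: 4.77
tool_pos: [0.482, 0.2218, 0.0274]
tool_rot: [0.62, -3.071, 0.005]
contact_force: [-5.9, -7.0, 1.8]
opening: -0.0001
(array([ 3. ,  0.6, -0.6]), np.float64(0.006352245844713167), 4.7667, array([0.482 , 0.2218, 0.0274]), array([-5.9, -7. ,  1.8]))
```

```bash
python3 -m creep '[[255,-2,0,0,0],[255,-3,0,0,0],[255,-3,0,0,0]]'; python3 -m creep '[[255,-2,0,0,0],[255,-3,0,0,0],[255,-3,0,0,0]]'
python3 - <<'E'
from h import *
import cv2
v=np.load("v.npy");print(rel(world(v,(-111,0,28))[0],v[2]+np.pi))
a=np.hstack([cv2.resize(ctrl.get_image("side")[160:340,260:440],(400,400)),cv2.resize(ctrl.get_image("top")[120:300,250:430],(400,400))]);cv2.imwrite("pics/c6.png",a[:,:,::-1])
E
```

```text
t: 5.02
tool_pos: [0.4842, 0.2227, 0.0274]
tool_rot: [0.62, -3.069, 0.006]
contact_force: [-7.6, -7.8, 3.8]
opening: -0.0
t: 5.27
tool_pos: [0.4842, 0.2227, 0.0273]
tool_rot: [0.619, -3.061, 0.009]
contact_force: [-18.4, -12.9, 14.0]
opening: 0.0001
(array([ 5.4,  0.7, -0.6]), np.float64(0.006875020612824301), 5.2667, array([0.4842, 0.2227, 0.0273]), array([-18.4, -12.9,  14. ]))
```

View pics/c6.png

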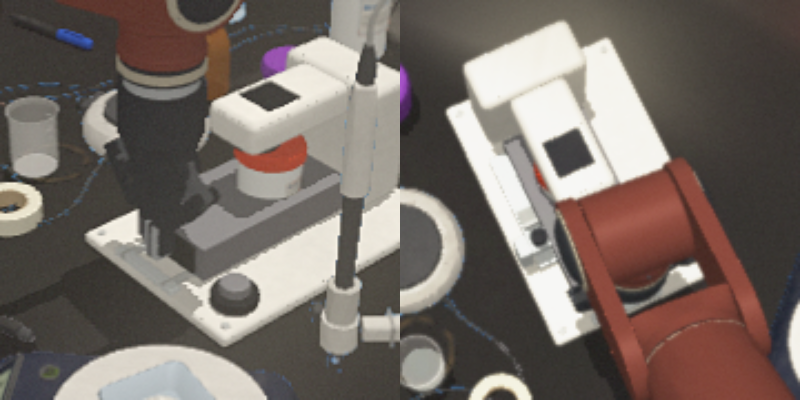

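The carriage is on its stop: the tip did not move on the last step and the force jumped to about 22 N. The pot stands under the head. I'm letting go with a quick, straight retreat.

```bash
python3 -m creep '[[255,30,0,0,0],[255,65,0,0,0],[255,85,0,0,0],[255,90,0,0,0],[255,90,0,0,0],[255,90,0,0,0],[255,90,0,0,0],[255,90,0,0,0]]'
python3 - <<'E'
from h import *
import cv2
v=np.load("v.npy");print(rel(world(v,(-111,0,28))[0],v[2]+np.pi))
a=np.ascontiguousarray(ctrl.get_image("side")[:,:,::-1]);
for x,c in((-120,(0,255,255)),(-100,(0,0,255))):
    cv2.polylines(a,[np.round(proj("side",world(v,[(x,y,z) for y,z in((-35,18),(35,18),(35,47),(-35,47))]))).astype(int)],True,c,1)
cv2.imwrite("pics/c7.png",cv2.resize(a[160:340,260:440],(600,600),interpolation=2))
E
```

```text
t: 6.03
tool_pos: [0.4087, 0.1916, 0.0299]
tool_rot: [-0.621, 3.078, 0.0]
contact_force: [-0.4, 0.1, -0.4]
opening: 0.0
(array([-76.3,   0. ,   2. ]), np.float64(0.006122921620763222), 6.0333, array([0.4087, 0.1916, 0.0299]), array([-0.4,  0.1, -0.4]))
```

View pics/c7.png

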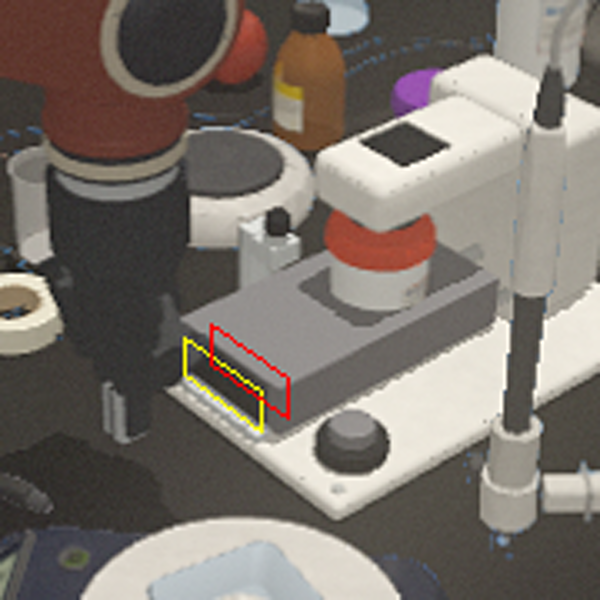

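The carriage is caught: the black pad fills the yellow outline (x −120 mm, travel 30 mm), the knob is down, and the pot is upright under the head. Next I rise and move over the key.

Run:
```python
from h import *
v=np.load("v.npy");print(rel([.529,.1555,.06]))
```

```text
(array([-97.2, -80. , -30.2]), None, 6.0833, array([0.4084, 0.1915, 0.0297]), array([ 0.3, -0.4, -0. ]))
```

```bash
python3 -m creep '[[255,0,-5,-15,0],[255,0,-15,-30,0],[255,-5,-30,-35,0],[255,-15,-50,-35,0],[255,-35,-65,-35,0],[255,-55,-75,-35,0],[255,-75,-80,-35,0],[255,-90,-80,-32,0],[255,-97,-80,-30,0],[255,-97,-80,-30,0],[255,-97,-80,-30,0]]'
python3 - <<'E'
from h import *
import cv2
v=np.load("v.npy");print(rel([.529,.1555,.036]))
a=np.hstack([cv2.resize(ctrl.get_image("side")[180:330,280:430],(400,400)),cv2.resize(ctrl.get_image("top")[150:300,280:430],(400,400))]);cv2.imwrite("pics/c8.png",a[:,:,::-1])
E
```

```text
t: 7.0
tool_pos: [0.5271, 0.1551, 0.0587]
tool_rot: [0.622, -3.078, -0.0]
contact_force: [-0.9, 0.9, -0.2]
opening: 0.0004
(array([-1.9, -0.4, 22.7]), None, 7.0, array([0.5271, 0.1551, 0.0587]), array([-0.9,  0.9, -0.2]))
```

View pics/c8.png

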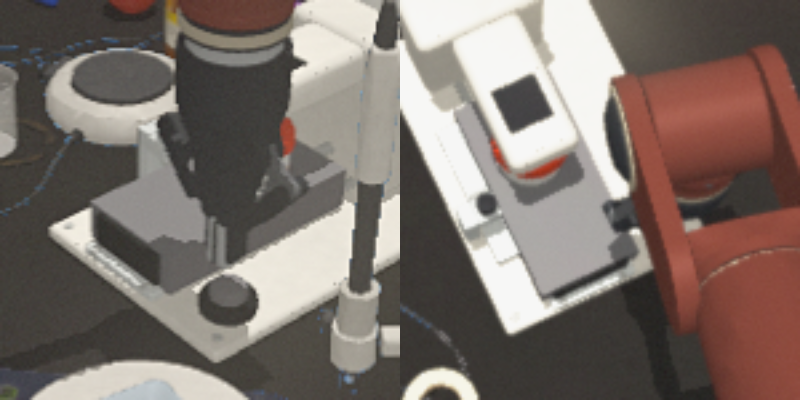

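Run:
```python
from h import *
import cv2
a=np.ascontiguousarray(ctrl.get_image("side")[:,:,::-1]);s=10
o=ctrl.get_obs();R=Ro.from_rotvec(o["tool_rot"]).as_matrix();b=cv2.convertScaleAbs(cv2.resize(a[250:305,330:390],(600,550),interpolation=2),alpha=2,beta=20)
P=[o["tool_pos"]+R@[x,y,0] for x,y in((-.011,-.0145),(.011,-.0145),(.011,.0145),(-.011,.0145))]
cv2.polylines(b,[np.round((proj("side",P)-[330,250]+.5)*s).astype(int)],True,(0,255,255),1)
K=[(.529+.014*np.cos(i),.1555+.014*np.sin(i),.034) for i in np.arange(0,6.3,.2)]
cv2.polylines(b,[np.round((proj("side",K)-[330,250]+.5)*s).astype(int)],True,(0,0,255),1)
cv2.imwrite("pics/c9.png",b)
```

```text
(no output)
```

View pics/c9.png

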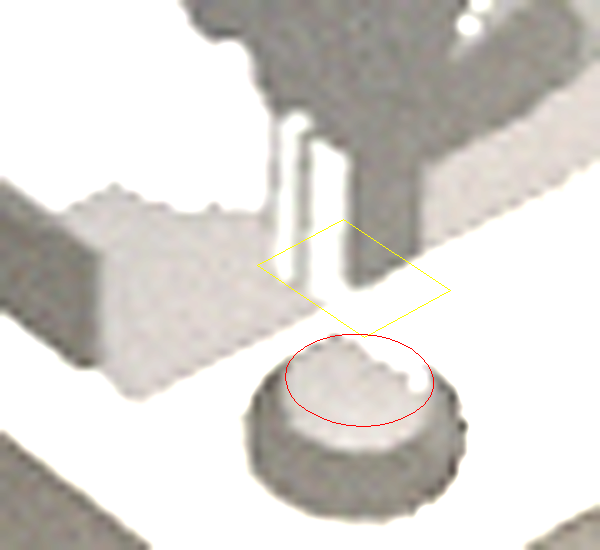

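The tip footprint (centre about (345,275)) lies above the key (about (358,390)), as predicted, with perhaps 2 mm to shift toward the camera. Pressing in steps.

```bash
python3 -m creep '[[255,-1,-2,5,0],[255,-1,-2,12,0],[255,-1,-2,18,0],[255,-1,-2,22,0],[255,-1,-2,25,0],[255,-1,-2,27,0],[255,-1,-2,27,0]]'; python3 -m creep '[[255,0,0,1,0],[255,0,0,3,0],[255,0,0,3,0]]'; python3 -m creep '[[255,0,0,1,0],[255,0,0,2,0],[255,0,0,2,0]]'
```

```text
t: 7.73
tool_pos: [0.5287, 0.1535, 0.0318]
tool_rot: [0.621, -3.078, -0.0]
contact_force: [-2.3, -0.4, 2.2]
opening: 0.0002
t: 7.98
tool_pos: [0.5296, 0.1536, 0.0295]
tool_rot: [-0.621, 3.079, -0.0]
contact_force: [-0.9, -0.4, 3.5]
opening: -0.0001
t: 8.23
tool_pos: [0.5296, 0.1537, 0.028]
tool_rot: [-0.621, 3.079, 0.0]
contact_force: [-2.5, -0.9, 5.2]
opening: -0.0001
```

```bash
python3 -m creep '[[255,0,0,1,0],[255,0,0,2,0],[255,0,0,2,0]]'
```

```text
t: 8.48
tool_pos: [0.5298, 0.1536, 0.0278]
tool_rot: [0.622, -3.079, 0.0]
contact_force: [-8.1, -2.2, 16.2]
opening: -0.0002
```

The key is at its bottom stop: z held at 0.028 while the force rose to 16 N. Now I release it, rise clear and check.

```bash
python3 -m creep '[[255,0,0,-6,0],[255,0,0,-20,0],[255,5,0,-45,0],[255,15,0,-75,0],[255,35,0,-105,0],[255,60,0,-130,0],[255,85,0,-145,0],[255,110,0,-150,0],[255,130,0,-150,0],[255,140,0,-150,0],[255,140,0,-150,0],[255,140,0,-150,0]]'
python3 - <<'E'
from h import *
import cv2
v=np.load("v.npy");o=ctrl.get_obs();print(o["t"],o["contact_force"],o["tool_pos"])
a=np.ascontiguousarray(ctrl.get_image("side")[:,:,::-1])
for P,c in(([(-120,y,z) for y,z in((-35,18),(35,18),(35,47),(-35,47))],(0,255,255)),):
    cv2.polylines(a,[np.round(proj("side",world(v,P))).astype(int)],True,c,1)
cv2.imwrite("pics/c10.png",cv2.resize(a[160:340,220:440],(733,600),interpolation=2))
E
```

```text
t: 9.48
tool_pos: [0.4004, 0.0993, 0.1752]
tool_rot: [-0.621, 3.078, -0.0]
contact_force: [-0.3, -0.0, -0.7]
opening: -0.0
9.4833 [-0.26106306 -0.01459307 -0.654278  ] [0.40036233 0.09926322 0.17520706]
```

View pics/c10.png

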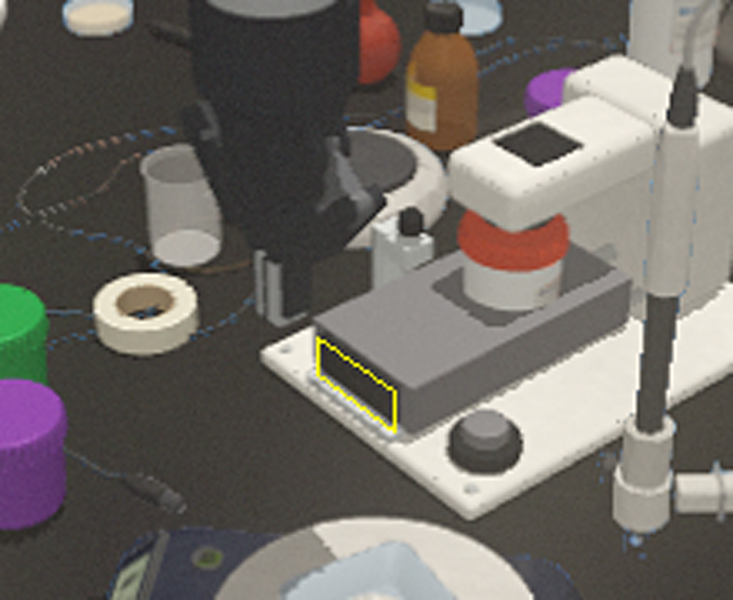

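The carriage is still caught, with the pad inside the 30 mm outline. The key at (488,435) is up, the pot is upright in its pocket, the beaker and tape roll haven't moved, and the robot is clear of everything. Handing in.

```bash
python3 -c "
from station import ctrl
print(ctrl.finish_job())"
```

```text
the job is handed in; nothing more can be done
None
```

The job is done and handed in at about 9.5 s of the 38 s allowed; the hand-in reports no verdict.

- **Carriage:** I pushed the pad in with shut fingertips until it stopped moving and the force rose to about 22 N. I then pulled straight back quickly, and the carriage sprang back and caught. The pad matches the outline projected for 30 mm travel, both right after the catch and at the end.
- **Key:** I pressed it about 6 mm to its bottom stop, where the height held at 28 mm and the force rose from 5 to 16 N, then released it.
- **Last picture:** The key and pin knob look normal (key up, pin down), the pot is upright in its pocket under the head, and the beaker and tape roll are where they were. The contact force was under 1 N with the tool well clear.

No check failed. The reader pose fit had residuals of up to about 3 px at two plate corners. The carriage travel, pin height and key height were judged from the pictures and forces, as the joints cannot be read directly.

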